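Seat a wax ring blank in the datum corner of its fixture and bolt it in

ROBOT

A 7-joint arm with a two-finger parallel gripper is mounted at the origin on a cart in front of the work surface, level with it; the furniture and walls round the work are solid. World frame = base frame: x ahead of the robot, y to its left, z up, the work surface at z = 0. Lengths are in m, angles in rad, forces in N, time in s.
With the tool pointing down it reaches from about 0.4 to 0.85 m from the base axis. Payload 10.4 kg.
Tool frame: the origin (TCP) lies midway between the tips of the shut fingers; the grasp point (between the pads) lies 19 mm behind it; z points along the fingers, y is the line along which they close (so a half turn about z gives the same grasp; the last joint's range is limited). The gripper opens to 85 mm and grips with 20 to 120 N. Pads are 22 mm wide; open, the fingers measure 114 mm over their backs; the gripper's body (76 mm by 85 mm) begins 54 mm behind the grasp point. The pads swing forward as they close: fully open they stand 13 mm farther back than shut.
Start: joints at [-1.195, 0.332, -0.065, 1.46, 0.022, 1.35, -0.088], TCP at [0.243, 0.576, 0.231] pointing down, gripper open.
Joint ranges: [-2.6, 2.6], [-0.5, 2.12], [-1.47, 1.34], [0.16, 2.42], [-1.27, 4.41], [0.06, 2.06], [-2.6, 2.6]. Speed limits (rad/s): [2.22, 2.22, 2.79, 2.79, 3.14, 3.14, 3.14].

INTERFACE

Orientations are given as a unit quaternion [x, y, z, w].
In Python, from workcell import get_obs, camera, camera_params, hand_in gives the robot as it stands.
- The arm moves only by the tool carry_out, never from a script. Its argument "commands" is a list that holds one entry, the list of rows, each a list of 6 numbers: the shift along the tool's x, y, z in units of 40 mm (1.0 is 40 mm), then the turn, a rotation vector about the tool's x, y, z in units of 6 degrees (1.0 is 6 degrees). In form: [[[x, y, z, ax, ay, az], ...]]. A call has 1 to 20 rows; each row shifts and turns the commanded pose from where the row before left it, along the tool's axes as they then stand; what a row does not reach is not made up. A row lasts 1/12 s, in which the tool goes at most 41.7 mm and 7.16 degrees, less where a joint would pass 70% of its speed; a pose out of reach is approached as far as the arm can. A call is refused whole if a number of a shift passes 1 or a number of a turn 1, either way. A call with a gripper value outside its range is refused whole. "hand" is the closure, from -1 (fully open) to 1 (shut), set as the call begins (left out, the last holds). The fingers move at their own pace and stop on an object; "force" is the grip in N (left out, the last holds). Time passes only in rows, so rows that do not move let the fingers close. It gives the time, the measured TCP pose, the force, the opening and the grip force at its end, in the units of the state.
- get_obs(): the state, without advancing time (a new reading comes with each control period).
- camera(name): name is "scene" or "top" or "wrist"; returns the picture (400x640x3 uint8, red, green, blue); there is no depth.
- camera_params(name): a dict with "mtx" (3x3 intrinsics, pixels), "R" (3x3) and "t" (3): a world point X has camera coordinates R X + t. Camera axes: x right, y down, z forward; pixel columns grow to the right and rows downward; lengths in m; the calibration is good to about 2 mm. A picture is of the moment at which its call begins: read the wrist's pose just before it. camera_params takes no time and is no camera call; for the wrist camera it gives the pose at the moment of the call.
- hand_in(): hands the job in; it is judged then, once.
The state is a dict: "clock": time; "joint_pos": joint angles; "joint_velocities": joint speeds; "tau": joint torques, N m; "position": TCP position; "ee_rot": TCP orientation; "ft_force": force on the tool from outside, world axes, zero at the start; "torque": the same for the moment, N m; "grip_width": opening from 0.0 (shut) to 1.0 (fully open); "grasp_force": force on a finger pad.
Only numpy, scipy, OpenCV 4.12 (cv2) and the standard library are available. Lean on these libraries where they do the work, as an engineer would, in place of code of your own. Each camera call takes 0.05 s, during which the arm holds its last target. There are 200 camera calls.

TASK

Get the drilled rectangular wax blank ready for milling: with the fingertips, push it across the fixture plate until its long side lies flat against the rail, well short of the pocket, then slide it along the rail, always close against it, into the corner pocket until it is fully home on the end stop. Then push the locking bolt by its knob until it is fully shut behind the blank. Only push: never lift or tip the blank, and leave the other things on the bench where they are.

Things in the scene. Friction and masses are not known exactly. Their poses are not given: they have to be found in the camera images.
- blank_fixture: Aluminium plate fixed on the bench, 150 (x) by 234 (y) by 10 mm; origin at the centre of its underside, z up; points below are in its frame, heights above its top. Rail along its far (+x) side, corner pocket at its -y (right) end, blank loose near its +y (left) end. It lies left of the fixed mould clamp (0.47 m high) and injector (0.6 m, over y = -0.28 to 0.09 m): reach it from well above.
- rail_face (a point): Middle of the inner face of the steel rail, at the plate's top: fixture x = +50, y = +10 mm. The rail is straight, 14 mm high, 18 mm thick, and runs along the fixture's y from y = -92 to +107 mm.
- pocket_home (a point): Where the centre of the blank's underside lies when the blank is fully home: fixture x = +33, y = -67, on the plate's top (10 mm above the bench). Axes as the fixture's: rail face 17 mm away along +x; end stop (14 mm high) 25 mm away along -y, its face at y = -92.
- lip_lead_in (a point): Centre of the rounded (radius 6 mm) entry end of the front lip, on the plate's top: fixture x = +7.5, y = -60 mm. The lip, 12 mm thick and 14 mm high, runs from here to the end stop, its inner face at x = +13.5, so the pocket between lip and rail is 36.5 mm wide for the 34 mm blank and takes 38 mm of its length; the rest stays outside.
- wax_blank: Rectangular slice of teal carving wax, 34 (x) by 50 (y) by 16 mm high, 20 to 40 g, with a 17 mm hole bored through from the top, 4 mm from the centre towards +y; origin at the centre of its underside. It starts loose on the plate, 5 mm or more off the rail, turned by up to 0.35 rad from the fixture's axes.
- lock_bolt (a joint): Steel bolt, 14 mm wide, top 12 mm above the plate, round nose; slides along the fixture's +x at y = -34 mm. 0 m = open (nose end x = +7, rear end x = -68 mm); 0.036 m = fully shut, across behind a blank that is home, 1 mm to spare; its nose wedges home a blank up to 4 mm short. Starts within 0.006 of open, moves against about 2 N friction, stays where left.
- bolt_knob (a point): Centre of the top of the bolt's upright black knob: 15 mm thick, its top 34 mm above the plate, 10 mm ahead of the bolt's rear end; moves with the bolt. Push along the fixture's +x. The bolt's guide, 17 mm high, stands ahead of it at fixture x = -19 to +3, y = -46.5 to -21.5 mm.
- round_slice: Bystander: loose round slice of wax tube with a hole, 30 mm across, 16 mm high, on the bench in front of the fixture, to the left; origin at the centre of its underside.
- mould_teal_b: Bystander: loose rubber mould, 56 x 80 x 24 mm, to the left of the fixture; origin at the centre of its underside.
- caliper: Bystander: loose caliper lying in front of the fixture, 62 x 190 x 14 mm; origin at the centre of its underside.
Mind the look-alikes: they are no part of the job. Leave any red look-alike of the wax_blank alone.

How it is judged:
By the outcome, as a careful person would: the job done as asked, in the order asked, and still so for the second after the job is handed in, with the robot touching nothing.
It also fails if it takes over 64 s, if anything falls off the work surface, if the arm or the gripper's body presses on something with over 40 N, if the wrist force passes 120 N, or if a joint passes its speed limit or range.

## Working session

There is one attempt and no reset: what is moved stays moved. The work goes in short steps, Python scripts to look and compute and a tool call to move; the robot and the scene stay as the last step left them, time stands still between calls to the robot, and variables do not carry over. Pictures are saved under pics/ and viewed, at most 10 in all, crops included, and the job is handed in when it is done.

Besides the shell and the picture viewer there is one more tool, called in YAML: its name, and indented under it one key for each argument. carry_out: Moves the arm, as the interface text tells. Its arguments: {"type":"object","properties":{"commands":{"type":"array"},"hand":{"type":"number"},"force":{"type":"number"}},"required":["commands"]}

```bash
mkdir -p pics
python3 - <<'E'
from workcell import *
import cv2,numpy as np
o=get_obs();print({k:np.round(v,3).tolist() for k,v in o.items()})
for n in("scene","top"):
    p=camera_params(n);im=camera(n);cv2.imwrite(f"pics/{n}0.png",im[:,:,::-1]);print(n,np.round(p["mtx"],1).tolist(),np.round(p["R"],3).tolist(),np.round(p["t"],3).tolist())
E
```

```text
{'clock': 0.0, 'joint_pos': [-1.195, 0.333, -0.065, 1.461, 0.022, 1.35, -0.089], 'joint_velocities': [0.001, -0.001, -0.0, 0.002, 0.0, 0.0, -0.0], 'tau': [-0.0, -62.546, 0.049, -39.159, 0.016, 0.01, 0.0], 'position': [0.243, 0.576, 0.23], 'ee_rot': [0.198, 0.98, -0.001, -0.0], 'ft_force': [0.443, 0.035, -0.018], 'torque': [0.024, -0.02, -0.042], 'grasp_force': 0.0, 'grip_width': 1.001}
scene [[438.6, 0.0, 316.3], [0.0, 438.6, 200.7], [0.0, 0.0, 1.0]] [[0.899, -0.437, 0.009], [-0.283, -0.599, -0.749], [0.332, 0.671, -0.662]] [-0.259, 0.397, 0.512]
top [[482.1, 0.0, 316.4], [0.0, 482.1, 201.1], [0.0, 0.0, 1.0]] [[0.01, -1.0, 0.026], [-0.989, -0.014, -0.147], [0.147, -0.024, -0.989]] [0.358, 0.47, 0.839]
```

View pics/top0.png

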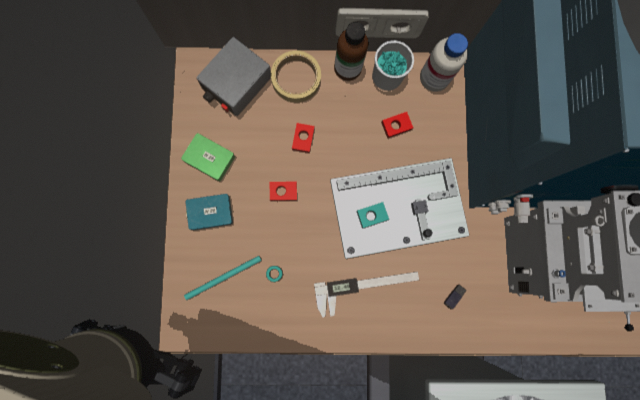

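View pics/scene0.png

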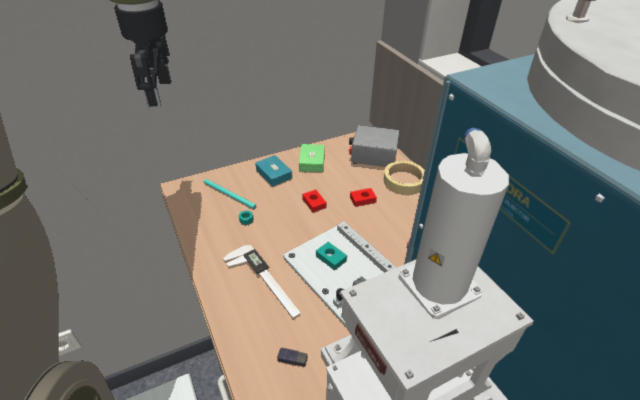

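The top view shows the plate with corners at about (332,178), (452,160), (468,236) and (346,257). The blank is at (373,215), the bolt knob at (428,233) and the red look-alikes are elsewhere. I'll enlarge that region.

Run:
```python
import cv2
im=cv2.imread("pics/top0.png")[150:265,322:478]
cv2.imwrite("pics/c0.png",cv2.resize(im,None,fx=5,fy=5,interpolation=cv2.INTER_CUBIC))
```

```text
(no output)
```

View pics/c0.png

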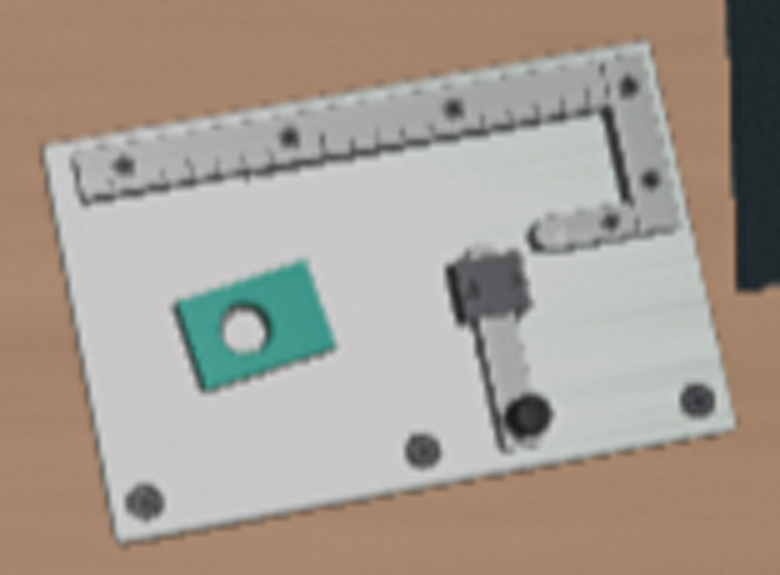

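The crop shows the plate corners at (45,147), (648,42), (735,430) and (120,543). The blank's top corners are at (177,302), (308,261), (336,349) and (205,391), its hole is towards +y, and the knob is at (530,410).

```bash
cat > h.py <<'E'
import numpy as np,cv2
from workcell import *
from scipy.optimize import least_squares
from scipy.spatial.transform import Rotation as Ro
def proj(p,X):
    c=np.atleast_2d(X)@np.array(p["R"]).T+p["t"];q=c@np.array(p["mtx"]).T;return q[:,:2]/q[:,2:]
def ray(p,uv,z):
    R=np.array(p["R"]);d=R.T@np.linalg.solve(p["mtx"],[*uv,1]);o=-R.T@p["t"];return o+d*(z-o[2])/d[2]
def rz(a):return Ro.from_euler('z',a).as_matrix()
E
python3 - <<'E'
from h import *
T=camera_params("top");S=camera_params("scene")
c=lambda l:np.array([[322+(a+.5)/5-.5,150+(b+.5)/5-.5] for a,b in l])
pl=c([(45,147),(648,42),(735,430),(120,543)]);P=np.array([(75,117,0),(75,-117,0),(-75,-117,0),(-75,117,0)])/1e3
def w(q):return P@rz(q[3]).T+q[:3]
for sc in (0,1):
    r=least_squares(lambda q:np.r_[(proj(T,w(q))-pl).ravel(),sc*(proj(S,w(q)[[0,3]])-[(343,225),(285,257)]).ravel()/2,(q[2]-.01)*(1e4 if not sc else 0)],[.5,.1,.01,0]);print(r.x,np.round(r.fun,1))
    if not sc:q=r.x
np.save("fx.npy",q)
F=lambda X:rz(q[3]).T@(X-q[:3])*1e3
b=c([(177,302),(308,261),(336,349),(205,391)])
X=np.array([ray(T,u,.026) for u in b]);m=X.mean(0);e=X[0]-X[1]+X[3]-X[2]
print("blank",m,F(m),"yaw rel",np.arctan2(-e[0],e[1])-q[3],[np.linalg.norm(X[i]-X[i-1]) for i in range(4)])
print("blank in scene px",proj(S,X))
print("knob",F(ray(T,c([(530,411)])[0],.044)))
print("rail ends F",[F(ray(T,u,.024)) for u in c([(85,203),(605,108)])], "homecentre",q[:3]+rz(q[3])@[.033,-.067,0])
E
```

```text
[0.45988538 0.20935128 0.00999718 0.18997676] [-0.8 -0.3  0.6 -0.5  0.9  0.2 -0.7  0.4 -0.  -0.  -0.  -0.  -0. ]
[ 0.46152486  0.20720597 -0.00064717  0.18894241] [ 0.1 -0.1  0.   0.   0.1 -0.1 -0.1 -0.3  0.1 -0.  -1.2  0.3 -0. ]
blank [0.44318364 0.26076686 0.026     ] [-6.69213512 53.64443645 16.00282228] yaw rel 0.128865346537756 [np.float64(0.03372696608644071), np.float64(0.050288101337864204), np.float64(0.03351779534582944), np.float64(0.05014475031891064)]
blank in scene px [[327.1635732  240.28447031]
 [346.40036374 254.64502259]
 [333.52083277 264.07456632]
 [314.2730661  249.20365276]]
knob [-55.25049416 -32.94670028  34.00282228]
rail ends F [array([ 48.72077151, 106.32868639,  14.00282228]), array([ 50.07570335, -89.56329273,  14.00282228])] homecentre [0.50494368 0.14978829 0.00999718]
```

carry_out:
  commands:
    - [[0, 0, 0, 0, 0, -0.937], [0, 0, 0, 0, 0, -0.937], [0, 0, 0, 0, 0, -0.937], [0, 0, 0, 0, 0, -0.937], [0, 0, 0, 0, 0, -0.937], [0, 0, 0, 0, 0, -0.937], [-0.19, -0.72, 0.3, 0, 0, 0], [-0.19, -0.72, 0.3, 0, 0, 0], [-0.19, -0.72, 0.3, 0, 0, 0], [-0.19, -0.72, 0.3, 0, 0, 0], [-0.19, -0.72, 0.3, 0, 0, 0], [-0.19, -0.72, 0.3, 0, 0, 0], [-0.19, -0.72, 0.3, 0, 0, 0], [-0.19, -0.72, 0.3, 0, 0, 0], [-0.19, -0.72, 0.3, 0, 0, 0], [-0.19, -0.72, 0.3, 0, 0, 0], [-0.19, -0.72, 0.3, 0, 0, 0], [-0.19, -0.72, 0.3, 0, 0, 0], [0, 0, 0, 0, 0, 0], [0, 0, 0, 0, 0, 0]]
  hand: 1

```text
clock: 1.77
position: [0.3976, 0.252, 0.0866]
ee_rot: [-0.093, 0.996, -0.001, -0.001]
ft_force: [0.2, 0.7, 0.3]
grip_width: -0.003
grasp_force: 0.0
```

```bash
cat >> h.py <<'E'
q=np.load("fx.npy")
F=lambda X:rz(q[3]).T@(np.asarray(X)-q[:3])*1e3
def st():
    o=get_obs();M=Ro.from_quat(o["ee_rot"]).as_matrix()
    print("t",round(o["clock"],2),"F mm",F(o["position"]).round(1),"yaw err",round(float(np.arctan2(-M[0,1],M[1,1])-q[3]),4),"tilt",M[:2,2].round(3),"force fx",(rz(q[3]).T@o["ft_force"]).round(2),"w",round(float(o["grip_width"]),2),"j",np.round(o["joint_pos"],2))
E
python3 - <<'E'
from h import *
st();p=camera_params("wrist");im=camera("wrist");cv2.imwrite("pics/w1.png",im[:,:,::-1])
g=lambda x,y,z:proj(p,q[:3]+rz(q[3])@np.array([x,y,z])/1e3)[0].round(1)
for n,a in dict(corner1=(75,117,0),corner4=(-75,117,0),railend=(50,107,14),railpock=(50,-92,14),lip=(7.5,-60,14),tip=F(get_obs()["position"])).items():print(n,g(*a))
E
```

```text
t 1.77 F mm [-53.1  53.6  76.6] yaw err -0.0034 tilt [-0.001 -0.001] force fx [0.29 0.62 0.34] w -0.0 j [-0.72  0.14  0.06  2.03 -0.01  0.98  1.1 ]
corner1 [387.3 335.9]
corner4 [400.8 187.8]
railend [381.6 325.8]
railpock [161.1 326. ]
lip [189.2 285.8]
tip [325.3 261.8]
```

View pics/w1.png

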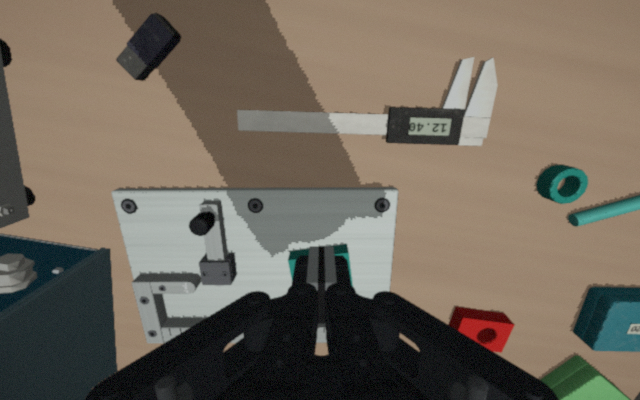

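The wrist view agrees with the fixture pose to a few px: the front-left plate corner is at (396,188) and the lip entry is near (193,287). The shut tips are at (322,255), in front of the blank. Next I descend and approach.

carry_out:
  commands:
    - [[0, 0, 0.45, 0, 0, 0.03], [0, 0, 0.45, 0, 0, 0], [0, 0, 0.45, 0, 0, 0], [0, 0, 0.3, 0, 0, 0], [0, 0, 0.12, 0, 0, 0], [0, 0, 0, 0, 0, 0], [0, 0, 0, 0, 0, 0]]

```text
clock: 2.4
position: [0.3975, 0.2547, 0.0171]
ee_rot: [-0.094, 0.996, 0.0, 0.0]
ft_force: [0.4, 0.4, 0.4]
grip_width: 0.001
grasp_force: 0.0
```

```bash
python3 -c "
from h import *
st()"
```

```text
t 2.4 F mm [-52.7  56.3   7.1] yaw err -0.0021 tilt [0.    0.001] force fx [0.48 0.29 0.44] w 0.0 j [-0.72  0.25  0.06  2.07 -0.02  0.82  1.11]
```

carry_out:
  commands:
    - [[-0.1, -0.06, 0.05, 0, 0, 0.02], [-0.1, 0, 0, 0, 0, 0], [-0.1, 0, 0, 0, 0, 0], [-0.1, 0, 0, 0, 0, 0], [-0.1, 0, 0, 0, 0, 0], [-0.1, 0, 0, 0, 0, 0], [-0.1, 0, 0, 0, 0, 0], [-0.1, 0, 0, 0, 0, 0], [-0.1, 0, 0, 0, 0, 0], [-0.1, 0, 0, 0, 0, 0], [-0.1, 0, 0, 0, 0, 0], [-0.1, 0, 0, 0, 0, 0], [0, 0, 0, 0, 0, 0], [0, 0, 0, 0, 0, 0]]

```text
clock: 3.57
position: [0.4453, 0.2603, 0.0144]
ee_rot: [-0.092, 0.996, 0.0, 0.0]
ft_force: [1.0, -0.2, -0.0]
grip_width: -0.004
grasp_force: 0.0
```

Run:
```python
from h import *
st()
im=camera("top")[150:265,322:478];a=cv2.resize(im[:,:,::-1],None,fx=5,fy=5,interpolation=cv2.INTER_CUBIC)
cv2.imwrite("pics/c2.png",a)
```

```text
t 3.57 F mm [-4.7 52.8  4.4] yaw err -0.0054 tilt [0. 0.] force fx [ 0.95 -0.37 -0.03] w -0.0 j [-0.68  0.33  0.07  1.97 -0.03  0.84  1.16]
```

View pics/c2.png

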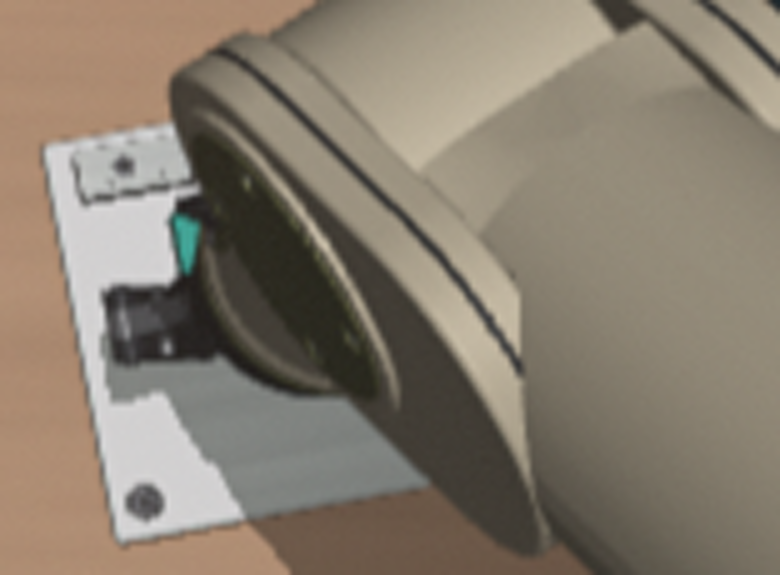

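The arm hides most of the blank. Its teal corner shows at (172,215), nearing the rail. I continue gently.

carry_out:
  commands:
    - [[-0.03, 0, 0, 0, 0, 0.04], [-0.03, 0, 0, 0, 0, 0], [-0.03, 0, 0, 0, 0, 0], [-0.03, 0, 0, 0, 0, 0], [-0.03, 0, 0, 0, 0, 0], [-0.03, 0, 0, 0, 0, 0], [0, 0, 0, 0, 0, 0]]

```text
clock: 4.2
position: [0.4525, 0.2617, 0.0146]
ee_rot: [-0.09, 0.996, 0.0, 0.0]
ft_force: [0.2, 0.3, 0.6]
grip_width: -0.001
grasp_force: 0.0
```

carry_out:
  commands:
    - [[-0.025, 0, 0, 0, 0, 0], [0, 0, 0, 0, 0, 0]]

```text
clock: 4.37
position: [0.4533, 0.2618, 0.0145]
ee_rot: [-0.09, 0.996, 0.0, 0.0]
ft_force: [0.1, -0.2, 0.1]
grip_width: -0.0
grasp_force: 0.0
```

carry_out:
  commands:
    - [[-0.025, 0, 0, 0, 0, 0], [0, 0, 0, 0, 0, 0]]

```text
clock: 4.53
position: [0.4543, 0.262, 0.0145]
ee_rot: [-0.09, 0.996, 0.0, 0.0]
ft_force: [-0.2, -0.4, -0.3]
grip_width: -0.001
grasp_force: 0.0
```

```bash
python3 -c "
from h import *
st()"
```

```text
t 4.53 F mm [ 4.5 52.7  4.5] yaw err -0.0095 tilt [0. 0.] force fx [-0.29 -0.39 -0.34] w -0.0 j [-0.68  0.35  0.08  1.94 -0.03  0.85  1.17]
```

carry_out:
  commands:
    - [[-0.025, 0, 0, 0, 0, -0.09], [0, 0, 0, 0, 0, 0]]

```text
clock: 4.7
position: [0.4553, 0.2622, 0.0145]
ee_rot: [-0.095, 0.995, 0.0, 0.0]
ft_force: [-0.3, -0.1, 0.2]
grip_width: 0.003
grasp_force: 0.0
```

carry_out:
  commands:
    - [[-0.025, 0, 0, 0, 0, 0], [0, 0, 0, 0, 0, 0]]

```text
clock: 4.87
position: [0.4563, 0.2623, 0.0145]
ee_rot: [-0.095, 0.995, 0.0, 0.0]
ft_force: [-0.0, 0.3, -0.0]
grip_width: -0.001
grasp_force: 0.0
```

carry_out:
  commands:
    - [[-0.025, 0, 0, 0, 0, 0], [0, 0, 0, 0, 0, 0]]

```text
clock: 5.03
position: [0.457, 0.2624, 0.0144]
ee_rot: [-0.095, 0.995, -0.0, -0.0]
ft_force: [-1.9, -0.7, -0.1]
grip_width: -0.001
grasp_force: 0.6
```

```bash
python3 -c "
from h import *
st()"
```

```text
t 5.03 F mm [ 7.2 52.7  4.4] yaw err -0.0001 tilt [-0. -0.] force fx [-1.97 -0.33 -0.1 ] w -0.0 j [-0.67  0.35  0.08  1.94 -0.03  0.85  1.18]
```

carry_out:
  commands:
    - [[-0.02, 0, 0, 0, 0, 0], [0, 0, 0, 0, 0, 0]]

```text
clock: 5.2
position: [0.4571, 0.2624, 0.0143]
ee_rot: [-0.095, 0.995, -0.0, -0.001]
ft_force: [-4.7, -1.0, 3.9]
grip_width: 0.0
grasp_force: 2.5
```

carry_out:
  commands:
    - [[-0.02, 0, 0, 0, 0, 0], [0, 0, 0, 0, 0, 0]]

```text
clock: 5.37
position: [0.4571, 0.2624, 0.0142]
ee_rot: [-0.095, 0.995, -0.0, -0.002]
ft_force: [-7.8, -2.9, 5.4]
grip_width: 0.004
grasp_force: 4.1
```

```bash
python3 -c "
from h import *
st()"
```

```text
t 5.37 F mm [ 7.3 52.6  4.2] yaw err 0.0003 tilt [-0.003 -0.001] force fx [-8.18 -1.37  5.36] w 0.0 j [-0.67  0.36  0.08  1.93 -0.04  0.86  1.18]
```

carry_out:
  commands:
    - [[0.1, 0, 0, 0, 0, 0], [0.4, 0, 0, 0, 0, 0], [0, 0.2, -0.7, 0, 0, 0], [0, 0.6, -0.7, 0, 0, 0], [0, 0.6, -0.6, 0, 0, 0], [0, 0.4, 0, 0, 0, 0], [0, 0, 0, 0, 0, 0], [0, 0, 0, 0, 0, 0]]

```text
clock: 6.03
position: [0.4252, 0.3304, 0.0946]
ee_rot: [-0.096, 0.995, 0.0, 0.0]
ft_force: [-0.2, -0.8, -1.0]
grip_width: -0.001
grasp_force: 0.0
```

Run:
```python
from h import *
st();p=camera_params("wrist");im=camera("wrist");np.save("wp.npy",p,allow_pickle=True)
cv2.imwrite("pics/w2.png",im[:,:,::-1])
g=lambda x,y,z:proj(p,q[:3]+rz(q[3])@np.array([x,y,z])/1e3)[0].round(1)
for n,a in dict(corner4=(-75,117,0),corner3=(-75,-117,0),railpock=(50,-92,14),lip=(7.5,-54,14),b1=(16,28,16),b2=(16,78,16)).items():print(n,g(*a))
```

```text
t 6.03 F mm [-11.2 125.5  84.6] yaw err 0.0017 tilt [0.001 0.001] force fx [-0.38 -0.75 -1.04] w -0.0 j [-0.78  0.26  0.04  1.85 -0.01  1.03  1.03]
corner4 [311.4 133.5]
corner3 [ 12.9 132.8]
railpock [ 74.9 280. ]
lip [106.2 236.3]
b1 [205.2 246.8]
b2 [265.1 246.9]
```

View pics/w2.png

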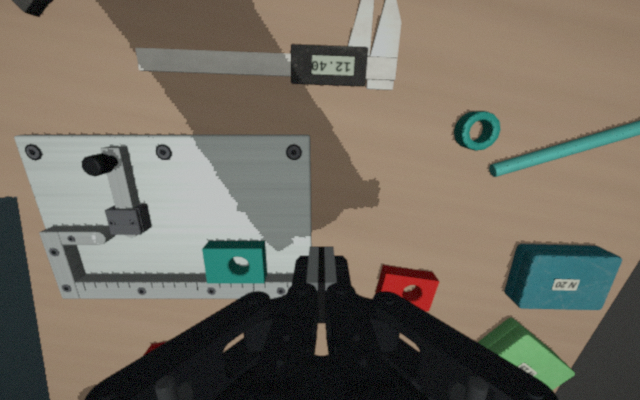

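Blank edges at (205..265, 242) are parallel to the rail, with the back edge on the rail line (row ~282). It lies flat at y≈28..78 mm, well short of the pocket. Next I move to its +y end.

carry_out:
  commands:
    - [[-0.55, -0.1, 0, 0, 0, 0], [-0.55, -0.2, 0, 0, 0, 0], [0, -0.2, 0.3, 0, 0, 0], [0, 0, 0.5, 0, 0, 0], [0, 0, 0.5, 0, 0, 0], [0, 0, 0.4, 0, 0, 0], [0, 0, 0.2, 0, 0, 0], [0, 0, 0.1, 0, 0, 0], [0, 0, 0, 0, 0, 0], [0, 0, 0, 0, 0, 0]]

```text
clock: 6.92
position: [0.4729, 0.3183, 0.0151]
ee_rot: [-0.095, 0.996, 0.0, 0.0]
ft_force: [-0.3, 0.1, 0.3]
grip_width: -0.003
grasp_force: 0.0
```

```bash
python3 -c "
from h import *
st()"
```

```text
t 6.92 F mm [ 33.4 104.5   5.1] yaw err -0.0005 tilt [0.001 0.   ] force fx [-0.31  0.14  0.32] w -0.0 j [-0.72  0.43  0.06  1.82 -0.03  0.89  1.11]
```

carry_out:
  commands:
    - [[0, -0.08, 0, 0, 0, 0], [0, -0.08, 0, 0, 0, 0], [0, -0.08, 0, 0, 0, 0], [0, -0.08, 0, 0, 0, 0], [-0.003, -0.08, 0, 0, 0, 0], [-0.003, -0.08, 0, 0, 0, 0], [-0.003, -0.08, 0, 0, 0, 0], [-0.003, -0.08, 0, 0, 0, 0], [-0.003, -0.08, 0, 0, 0, 0], [-0.003, -0.08, 0, 0, 0, 0], [-0.003, -0.08, 0, 0, 0, 0], [-0.003, -0.08, 0, 0, 0, 0], [-0.003, -0.08, 0, 0, 0, 0], [-0.003, -0.08, 0, 0, 0, 0], [-0.003, -0.08, 0, 0, 0, 0], [-0.003, -0.08, 0, 0, 0, 0], [-0.003, -0.08, 0, 0, 0, 0], [-0.003, -0.08, 0, 0, 0, 0], [-0.003, -0.08, 0, 0, 0, 0], [-0.003, -0.08, 0, 0, 0, 0]]

```text
clock: 8.58
position: [0.4865, 0.2556, 0.0145]
ee_rot: [-0.095, 0.995, 0.0, 0.0]
ft_force: [-0.2, -0.1, -1.4]
grip_width: -0.002
grasp_force: 0.2
```

Run:
```python
from h import *
st();p=camera_params("wrist");im=camera("wrist");cv2.imwrite("pics/w3.png",im[:,:,::-1])
```

```text
t 8.58 F mm [34.9 40.4  4.5] yaw err -0.0001 tilt [0. 0.] force fx [-0.25 -0.1  -1.38] w -0.0 j [-0.64  0.39  0.08  1.88 -0.04  0.87  1.23]
```

View pics/w3.png

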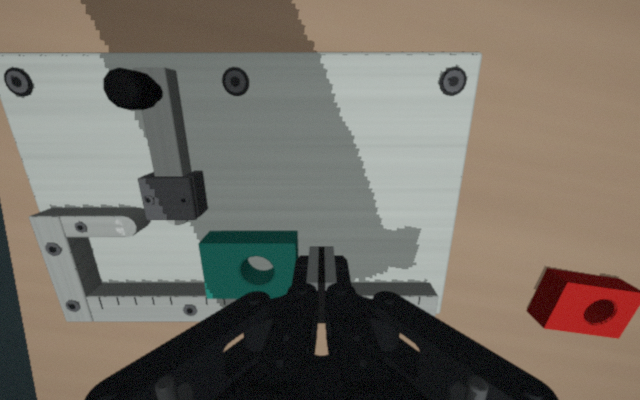

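The blank's front top edge (row ~243) is clear of the lip's inner edge (row ~236), and the blank is still tight to the rail. I continue in chunks.

carry_out:
  commands:
    - [[-0.002, -0.08, 0, 0, 0, 0], [-0.002, -0.08, 0, 0, 0, 0], [-0.002, -0.08, 0, 0, 0, 0], [-0.002, -0.08, 0, 0, 0, 0], [-0.002, -0.08, 0, 0, 0, 0], [-0.002, -0.08, 0, 0, 0, 0], [-0.002, -0.08, 0, 0, 0, 0], [0, -0.08, 0, 0, 0, 0]]

```text
clock: 9.3
position: [0.4919, 0.2306, 0.0145]
ee_rot: [-0.095, 0.995, 0.0, 0.0]
ft_force: [-0.7, 0.2, 0.6]
grip_width: 0.002
grasp_force: 0.2
```

carry_out:
  commands:
    - [[0, -0.05, 0, 0, 0, 0], [0, -0.05, 0, 0, 0, 0], [0, -0.05, 0, 0, 0, 0], [0, -0.05, 0, 0, 0, 0], [0, -0.05, 0, 0, 0, 0], [0, -0.05, 0, 0, 0, 0]]

```text
clock: 9.8
position: [0.4941, 0.219, 0.0145]
ee_rot: [-0.095, 0.995, 0.0, 0.0]
ft_force: [-0.1, 1.1, 0.3]
grip_width: 0.001
grasp_force: 0.1
```

```bash
python3 -c "
from h import *
st()"
```

```text
t 9.8 F mm [35.4  3.   4.5] yaw err 0.0001 tilt [0. 0.] force fx [0.1  1.08 0.31] w 0.0 j [-0.58  0.38  0.09  1.9  -0.05  0.86  1.3 ]
```

carry_out:
  commands:
    - [[0, -0.05, 0, 0, 0, 0], [0, -0.05, 0, 0, 0, 0], [0, -0.05, 0, 0, 0, 0], [0, -0.05, 0, 0, 0, 0], [0, -0.05, 0, 0, 0, 0], [0, -0.05, 0, 0, 0, 0]]

```text
clock: 10.3
position: [0.4964, 0.2071, 0.0145]
ee_rot: [-0.095, 0.995, 0.0, 0.0]
ft_force: [-0.1, -0.1, -1.0]
grip_width: -0.002
grasp_force: 0.1
```

carry_out:
  commands:
    - [[0, -0.05, 0, 0, 0, 0], [0, -0.05, 0, 0, 0, 0], [0, -0.05, 0, 0, 0, 0], [0, -0.05, 0, 0, 0, 0], [0, -0.05, 0, 0, 0, 0]]

```text
clock: 10.72
position: [0.4983, 0.1973, 0.0145]
ee_rot: [-0.095, 0.995, 0.0, 0.0]
ft_force: [0.0, -0.1, -0.9]
grip_width: 0.002
grasp_force: 0.1
```

carry_out:
  commands:
    - [[0, -0.04, 0, 0, 0, 0], [0, -0.03, 0, 0, 0, 0], [0, 0, 0, 0, 0, 0]]

```text
clock: 10.97
position: [0.4989, 0.1944, 0.0145]
ee_rot: [-0.095, 0.996, -0.0, 0.0]
ft_force: [0.8, -0.0, -0.4]
grip_width: 0.002
grasp_force: 0.0
```

```bash
python3 -c "
from h import *
st()"
```

```text
t 10.97 F mm [ 35.5 -22.    4.5] yaw err -0.0004 tilt [0. 0.] force fx [ 0.74 -0.18 -0.41] w 0.0 j [-0.55  0.37  0.1   1.92 -0.05  0.86  1.34]
```

carry_out:
  commands:
    - [[0, -0.03, 0, 0, 0, 0], [0, -0.03, 0, 0, 0, 0], [0, 0, 0, 0, 0, 0]]

```text
clock: 11.22
position: [0.4992, 0.1922, 0.0145]
ee_rot: [-0.095, 0.996, -0.0, 0.0]
ft_force: [0.2, 0.8, -0.5]
grip_width: -0.001
grasp_force: 0.0
```

carry_out:
  commands:
    - [[0, -0.03, 0, 0, 0, 0], [0, 0, 0, 0, 0, 0]]

```text
clock: 11.38
position: [0.4995, 0.1911, 0.0145]
ee_rot: [-0.095, 0.995, 0.0, 0.0]
ft_force: [0.7, -0.3, -0.2]
grip_width: -0.002
grasp_force: 0.0
```

carry_out:
  commands:
    - [[0, -0.025, 0, 0, 0, 0], [0, 0, 0, 0, 0, 0]]

```text
clock: 11.55
position: [0.4996, 0.1901, 0.0145]
ee_rot: [-0.095, 0.995, -0.0, 0.0]
ft_force: [-1.1, 0.0, 0.6]
grip_width: 0.003
grasp_force: 0.0
```

carry_out:
  commands:
    - [[0, -0.025, 0, 0, 0, 0], [0, 0, 0, 0, 0, 0]]

```text
clock: 11.72
position: [0.4998, 0.1891, 0.0145]
ee_rot: [-0.095, 0.995, -0.0, 0.0]
ft_force: [0.2, 0.4, 0.2]
grip_width: -0.0
grasp_force: 0.0
```

```bash
python3 -c "
from h import *
st()"
```

```text
t 11.72 F mm [ 35.4 -27.5   4.5] yaw err -0.0001 tilt [ 0. -0.] force fx [0.29 0.36 0.19] w -0.0 j [-0.54  0.37  0.11  1.92 -0.05  0.86  1.35]
```

carry_out:
  commands:
    - [[0, -0.04, 0, 0, 0, 0], [0, -0.04, 0, 0, 0, 0], [0, 0, 0, 0, 0, 0]]

```text
clock: 11.97
position: [0.5002, 0.1873, 0.0146]
ee_rot: [-0.095, 0.995, 0.001, 0.0]
ft_force: [-1.1, 3.7, 0.4]
grip_width: -0.004
grasp_force: 2.1
```

carry_out:
  commands:
    - [[0, -0.025, 0, 0, 0, 0], [0, 0, 0, 0, 0, 0]]

```text
clock: 12.13
position: [0.5002, 0.1871, 0.0147]
ee_rot: [-0.096, 0.995, 0.001, 0.0]
ft_force: [-2.3, 6.1, 0.7]
grip_width: -0.001
grasp_force: 3.5
```

carry_out:
  commands:
    - [[0, -0.025, 0, 0, 0, 0], [0, 0, 0, 0, 0, 0]]

```text
clock: 12.3
position: [0.5002, 0.187, 0.0148]
ee_rot: [-0.096, 0.995, 0.002, 0.0]
ft_force: [-3.9, 8.9, 1.0]
grip_width: 0.001
grasp_force: 4.8
```

carry_out:
  commands:
    - [[0, -0.025, 0, 0, 0, 0], [0, 0, 0, 0, 0, 0]]

```text
clock: 12.47
position: [0.5003, 0.1868, 0.0149]
ee_rot: [-0.096, 0.995, 0.002, 0.0]
ft_force: [-3.0, 11.0, 0.0]
grip_width: 0.001
grasp_force: 6.1
```

carry_out:
  commands:
    - [[0, -0.025, 0, 0, 0, 0], [0, 0, 0, 0, 0, 0]]

```text
clock: 12.63
position: [0.5004, 0.1867, 0.015]
ee_rot: [-0.097, 0.995, 0.003, 0.0]
ft_force: [-3.9, 15.0, 1.1]
grip_width: -0.003
grasp_force: 7.5
```

```bash
python3 -c "
from h import *
st();camera_params('wrist');im=camera('wrist');cv2.imwrite('pics/w4.png',im[:,:,::-1])"
```

```text
t 12.63 F mm [ 35.5 -29.9   5. ] yaw err 0.0035 tilt [0.    0.005] force fx [-1.03 15.43  1.11] w -0.0 j [-0.53  0.36  0.11  1.92 -0.06  0.86  1.37]
```

View pics/w4.png

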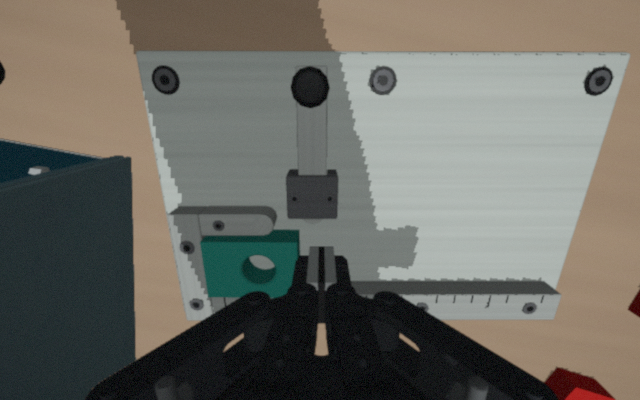

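The blank's left edge (203) sits on the end stop, and the force rose to 15 N without travel, so it is home. I back off, rise and go behind the knob.

carry_out:
  commands:
    - [[0, 0.15, 0, 0, 0, 0], [0, 0.4, 0, 0, 0, 0], [0, 0, -0.6, 0, 0, 0], [0, 0, -0.7, 0, 0, 0], [0.1, 0, -0.6, 0, 0, 0], [0.5, -0.1, 0, 0, 0, 0], [0.5, -0.1, 0, 0, 0, 0], [0.5, -0.1, 0, 0, 0, 0], [0.5, -0.1, 0, 0, 0, 0], [0.5, -0.1, 0, 0, 0, 0], [0.4, 0, 0, 0, 0, 0], [0, 0, 0, 0, 0, 0], [0, 0, 0, 0, 0, 0]]

```text
clock: 13.77
position: [0.3829, 0.1613, 0.0908]
ee_rot: [-0.095, 0.995, 0.0, 0.0]
ft_force: [-0.1, 0.0, -0.3]
grip_width: 0.003
grasp_force: 0.0
```

```bash
python3 -c "
from h import *
st();p=camera_params('wrist');im=camera('wrist');cv2.imwrite('pics/w5.png',im[:,:,::-1])
g=lambda x,y,z:proj(p,q[:3]+rz(q[3])@np.array([x,y,z])/1e3)[0].round(1)
print('knob',g(-55,-34,34),'bh',g(16,-42,16),g(16,-92,16),'rail',g(50,-92,14))"
```

```text
t 13.77 F mm [-84.7 -32.6  80.8] yaw err 0.0001 tilt [0.001 0.   ] force fx [-0.12  0.05 -0.3 ] w 0.0 j [-0.59  0.01  0.08  2.15 -0.    0.98  1.25]
knob [320.3 263.4] bh [311.5 321.6] [256.4 321.5] rail [259.5 348.9]
```

View pics/w5.png

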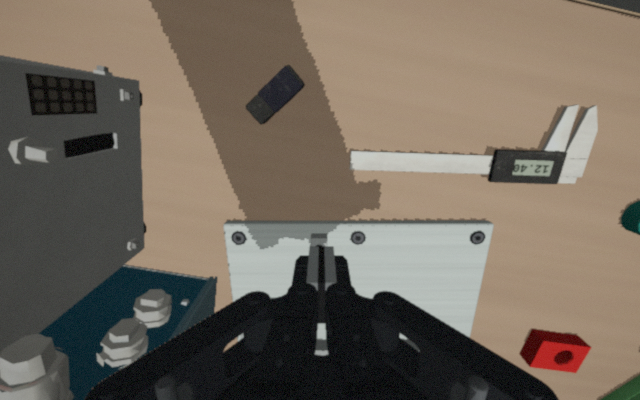

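The knob is hidden behind the fingers, and the bolt's rear end at (319,236) lines up with them. I descend to about 20 mm above the plate and push.

carry_out:
  commands:
    - [[0, -0.03, 0.4, 0, 0, 0], [0, 0, 0.5, 0, 0, 0], [0, 0, 0.4, 0, 0, 0], [0, 0, 0.22, 0, 0, 0], [0, 0, 0, 0, 0, 0], [-0.1, 0, 0, 0, 0, 0], [-0.1, 0, 0, 0, 0, 0], [0, 0, 0, 0, 0, 0]]

```text
clock: 14.48
position: [0.3928, 0.1624, 0.0308]
ee_rot: [-0.095, 0.996, 0.0, 0.001]
ft_force: [-0.6, 0.1, 0.1]
grip_width: -0.003
grasp_force: 0.0
```

carry_out:
  commands:
    - [[-0.05, 0, 0, 0, 0, 0], [-0.05, 0, 0, 0, 0, 0], [-0.05, 0, 0, 0, 0, 0], [-0.05, 0, 0, 0, 0, 0], [-0.05, 0, 0, 0, 0, 0], [-0.05, 0, 0, 0, 0, 0]]

```text
clock: 14.98
position: [0.4029, 0.1641, 0.0297]
ee_rot: [-0.095, 0.995, 0.0, -0.0]
ft_force: [-2.4, -0.2, 2.1]
grip_width: -0.003
grasp_force: 1.1
```

```bash
python3 -c "
from h import *
st()"
```

```text
t 14.98 F mm [-64.5 -33.7  19.7] yaw err -0.0001 tilt [-0.  0.] force fx [-2.42  0.27  2.11] w -0.0 j [-0.58  0.15  0.09  2.16 -0.02  0.83  1.29]
```

carry_out:
  commands:
    - [[-0.05, 0, 0, 0, 0, 0], [-0.05, 0, 0, 0, 0, 0], [-0.05, 0, 0, 0, 0, 0], [-0.05, 0, 0, 0, 0, 0], [-0.05, 0, 0, 0, 0, 0], [-0.05, 0, 0, 0, 0, 0]]

```text
clock: 15.48
position: [0.4148, 0.1664, 0.0297]
ee_rot: [-0.095, 0.995, 0.0, -0.0]
ft_force: [-2.5, -0.5, 1.4]
grip_width: 0.0
grasp_force: 1.1
```

carry_out:
  commands:
    - [[-0.05, 0, 0, 0, 0, 0], [-0.05, 0, 0, 0, 0, 0], [-0.05, 0, 0, 0, 0, 0], [-0.05, 0, 0, 0, 0, 0], [0, 0, 0, 0, 0, 0]]

```text
clock: 15.9
position: [0.4229, 0.168, 0.0298]
ee_rot: [-0.095, 0.995, 0.0, 0.0]
ft_force: [-0.2, -0.7, 0.5]
grip_width: 0.002
grasp_force: 0.2
```

carry_out:
  commands:
    - [[-0.05, 0, 0, 0, 0, 0], [-0.03, 0, 0, 0, 0, 0], [0, 0, 0, 0, 0, 0]]

```text
clock: 16.15
position: [0.4258, 0.1685, 0.0297]
ee_rot: [-0.095, 0.995, 0.0, 0.0]
ft_force: [-1.5, 0.1, 0.7]
grip_width: 0.004
grasp_force: 0.4
```

```bash
python3 -c "
from h import *
st()"
```

```text
t 16.15 F mm [-41.2 -33.7  19.7] yaw err -0.0001 tilt [0. 0.] force fx [-1.42  0.37  0.72] w 0.0 j [-0.57  0.2   0.1   2.1  -0.03  0.84  1.31]
```

carry_out:
  commands:
    - [[-0.03, 0, 0, 0, 0, 0], [-0.03, 0, 0, 0, 0, 0], [0, 0, 0, 0, 0, 0]]

```text
clock: 16.4
position: [0.4282, 0.169, 0.0297]
ee_rot: [-0.095, 0.995, 0.0, 0.0]
ft_force: [-0.4, 0.0, 1.0]
grip_width: 0.004
grasp_force: 0.6
```

carry_out:
  commands:
    - [[-0.025, 0, 0, 0, 0, 0], [-0.025, 0, 0, 0, 0, 0], [0, 0, 0, 0, 0, 0]]

```text
clock: 16.65
position: [0.4291, 0.1691, 0.0295]
ee_rot: [-0.095, 0.995, -0.0, -0.001]
ft_force: [-5.6, -0.5, 4.3]
grip_width: 0.003
grasp_force: 3.1
```

carry_out:
  commands:
    - [[-0.025, 0, 0, 0, 0, 0], [0, 0, 0, 0, 0, 0]]

```text
clock: 16.82
position: [0.4292, 0.1691, 0.0293]
ee_rot: [-0.095, 0.995, -0.0, -0.002]
ft_force: [-9.8, -1.5, 7.9]
grip_width: 0.002
grasp_force: 5.2
```

carry_out:
  commands:
    - [[-0.025, 0, 0, 0, 0, 0], [0, 0, 0, 0, 0, 0]]

```text
clock: 16.98
position: [0.4292, 0.1691, 0.0291]
ee_rot: [-0.095, 0.995, -0.001, -0.003]
ft_force: [-13.6, -2.7, 11.1]
grip_width: 0.0
grasp_force: 7.3
```

```bash
python3 -c "
from h import *
st()"
```

```text
t 16.98 F mm [-37.7 -33.8  19.1] yaw err 0.0002 tilt [-0.006 -0.002] force fx [-13.89  -0.07  11.13] w 0.0 j [-0.57  0.21  0.1   2.09 -0.03  0.85  1.31]
```

The bolt stopped firmly at 14 N. I retreat and check from the top camera.

carry_out:
  commands:
    - [[0.1, 0, 0, 0, 0, 0], [0.4, 0, 0, 0, 0, 0], [0, 0, -0.6, 0, 0, 0], [0, 0, -0.8, 0, 0, 0], [0, 0.3, -0.8, 0, 0, 0], [0, 0.7, -0.6, 0, 0, 0], [0, 0.9, 0, 0, 0, 0], [0, 0.9, 0, 0, 0, 0], [0, 0.9, 0, 0, 0, 0], [0, 0.9, 0, 0, 0, 0], [0, 0.9, 0, 0, 0, 0], [0, 0.9, 0, 0, 0, 0], [0, 0.9, 0, 0, 0, 0], [0, 0.9, 0, 0, 0, 0], [0, 0.9, 0, 0, 0, 0], [0, 0, 0, 0, 0, 0], [0, 0, 0, 0, 0, 0]]

```text
clock: 18.4
position: [0.3422, 0.5254, 0.1411]
ee_rot: [-0.096, 0.995, 0.0, -0.0]
ft_force: [1.1, -1.2, 0.9]
grip_width: -0.001
grasp_force: 0.0
```

Run:
```python
from h import *
st()
im=camera("top")[150:265,322:478];cv2.imwrite("pics/c9.png",cv2.resize(im[:,:,::-1],None,fx=5,fy=5,interpolation=cv2.INTER_CUBIC))
```

```text
t 18.4 F mm [-55.9 332.6 131.1] yaw err 0.0031 tilt [-0.     0.001] force fx [ 0.86 -1.37  0.88] w -0.0 j [-0.97  0.4  -0.12  1.56  0.05  1.18  0.66]
```

View pics/c9.png

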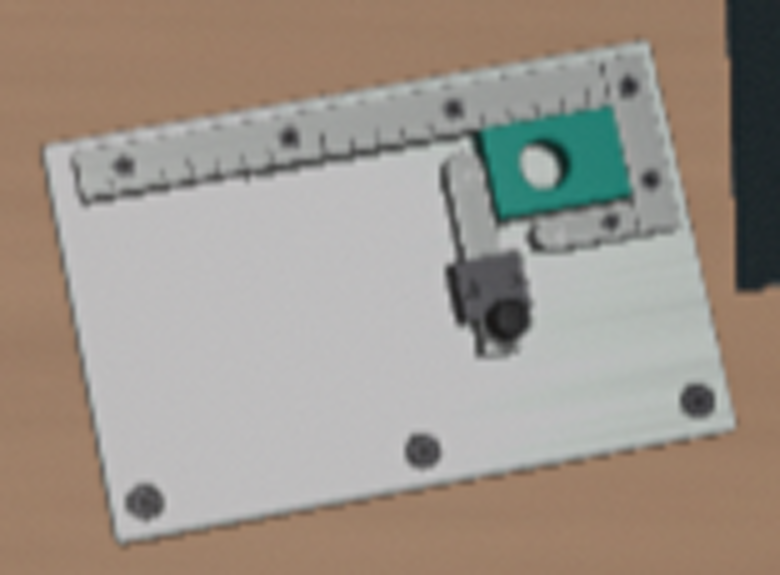

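The blank is home against the rail and the end stop, with the bolt across behind it. The knob moved from (530,411) to (508,318), about 34 mm, so the bolt is fully shut.

```bash
python3 -c "
from workcell import *
print(hand_in())"
```

```text
the job is handed in; nothing more can be done
None
```

The job is handed in at 18.4 s: the blank was pushed flat to the rail, slid along it to the end stop, and the bolt was pushed shut behind it until it stopped firmly; the hand-in gave no verdict.

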